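# Hang the deep rinsing basket on the drip stand

## Robot

A 6-joint arm with a two-finger parallel gripper is mounted at the origin on the work surface. World frame = base frame: x ahead of the robot, y to its left, z up, the work surface at z = 0. Lengths are in m, angles in degrees, forces in N, time in s.
With the tool pointing down it reaches from about 0.25 to 0.725 m from the base axis. Payload 9.7 kg.
Tool frame: the origin (TCP) lies at the very end of the fingers, on their centre line; the grasp point (between the pads) lies 19 mm behind it; z points along the fingers, y is the line along which they close (so a half turn about z gives the same grasp; the last joint's range is limited). The gripper opens to 85 mm and grips with 20 to 120 N. Pads are 22 mm wide; open, the fingers measure 114 mm over their backs; the gripper's body (76 mm by 85 mm) begins 54 mm behind the grasp point. The pads swing forward as they close: fully open they stand 13 mm farther back than shut.
Start: joints at [74.026, 4.979, 10.078, 95.1, 0, 90], TCP at [0.151, 0.529, 0.231] pointing down, gripper open.
Joint ranges: [-179.16, 179.16], [-48.56, 103.87], [-65.8, 70.77], [-126.05, 130.52], [-82.76, 87.17], [-180, 180]. Speed limits (degrees/s): [127.2, 127.2, 147.25, 180, 180, 180].

## Interface

Orientations are given as [roll, pitch, yaw] about the fixed x, y, z axes, in that order (R = Rz(yaw) Ry(pitch) Rx(roll)).
In Python, from workcell import telemetry, optics, workorder gives the robot as it stands.
- The arm moves only by the shell command python3 -m handwheel 'ROWS' [FORCE]. ROWS is JSON, a list of rows, each an object of numbers: "tx", "ty", "tz": the shift along the tool's x, y, z in m; "ax", "ay", "az": the turn, a rotation vector about the tool's x, y, z in degrees; "jaw": the gripper command: -1 is shut, 1 is fully open, values between are in proportion. A call has exactly 10 rows; each row shifts and turns the commanded pose from where the row before left it, along the tool's axes as they then stand; what a row does not reach is not made up. A row lasts 1/8 s, in which the tool goes at most 62.5 mm and 10.7 degrees, less where a joint would pass 70% of its speed; a pose out of reach is approached as far as the arm can. A call is refused whole if a number of a shift passes 0.0625 or a number of a turn 10.7, either way. A call with a gripper value outside its range is refused whole. The fingers move at their own pace and stop on an object; FORCE is the grip in N (left out, the last holds). Time passes only in rows, so rows that do not move let the fingers close, or fill a call up. It gives the time, the measured TCP pose, the force, the opening and the grip force at its end, in the units of the state.
- telemetry.get_obs(): the state, without advancing time (a new reading comes with each control period).
- optics.camera(name): name is "side" or "top" or "wrist"; returns a dict with "color" (384x512x3 uint8, red, green, blue), "K" (3x3 intrinsics, pixels), "k1" (the pictures are not rectified: a ray, as slopes to the right and down, at radius r is drawn at 1 + k1 r^2 times it, then the intrinsics apply), "extrinsics" (4x4, takes a point from camera to world coordinates); the wrist camera has in their place "mount" (4x4, takes a point from camera to tool coordinates, whose origin is the TCP and whose axes are the flange's). Camera axes: x right, y down, z forward; pixel columns grow to the right and rows downward; lengths in m; the calibration is good to about 2 mm. A picture is of the moment at which its call begins: read the wrist's pose just before it. There is no depth.
- workorder.job_done(): hands the job in; it is judged then, once.
The state is a dict: "time": time; "q": joint angles; "qd": joint speeds; "joint_efforts": joint torques, N m; "ee_pos": TCP position; "tcp_rot": TCP orientation; "wrist_force": force on the tool from outside, world axes, zero at the start; "torque": the same for the moment, N m; "opening": finger opening in m; "grasp_force": force on a finger pad.
Only numpy, scipy, OpenCV 4.12 (cv2) and the standard library are available. Lean on these libraries where they do the work, as an engineer would, in place of code of your own. Each camera call takes 0.05 s, during which the arm holds its last target. There are 200 camera calls.

## Task

Hang the deep, narrow steel rinsing basket on the drip stand by its handle, so that the handle rests on both prongs of the hook, behind their upturned tips, and the basket hangs level and still. Leave the wide, shallow basket where it is.

Things in the scene. Friction and masses are not known exactly. Their poses are not given: they have to be found in the camera images.
- deep_basket: The basket to hang: perforated bare steel, deep and narrow, 60 (its x) by 112 (its y) by 55 mm tall, open on top, 0.17 to 0.35 kg. Rigid handle over its middle: 8 mm uprights at y = -60 and +60 mm carry a level round bar, 10 mm thick, along y, centre line 115 mm above the underside; 55 mm clear from rim to bar. Origin: centre of underside, z up. Same half a turn round.
- deep_bar (a point): Middle of the deep basket's handle bar, on its centre line, 115 mm above the underside; axes as the basket's (bar along y, z up). The bar can be pinched here from above, fingers closing along x; the basket then hangs level below.
- shallow_basket: The other basket, to be left alone: same steel, wide and shallow, 110 (its x) by 112 (its y) by 25 mm tall, with a like handle along y whose bar lies 80 mm above the underside. Origin: centre of underside, z up.
- hook_seat (a point): Drip stand, fixed: where the hung bar's middle rests; 199 mm above table, z up, bar along y. 140 mm base plate; two 8 mm level rod prongs along x at y = -30 and +30 mm (fingers fit between), tops 5 mm below here, free ends towards -x (robot side), turned up at x = -30 mm to 13 mm above here. Posts at x = +54 mm end at prong height. About 20 mm free play in x and y. Lower the bar from above.
There are look-alikes about, which are no part of the job. Leave any pink look-alike of the part that bears hook_seat alone.

How it is judged (in metres and radians):
On the way:
1. the deep basket is lifted clear of the table (height (world z) of deep_basket above 0.03 m), for 0.2 s.
At the end, for the whole second after the job is handed in: The middle of the deep basket's handle bar is within 27 mm of the hook seat in x (30 mm towards the posts) and y and within 6 mm in height, so it lies on both prongs; the basket is within 0.2 rad of upright and slower than 40 mm/s; the shallow basket is within 30 mm of its start (x of deep_bar in the frame of hook_seat between -0.027 and 0.03 m and y of deep_bar in the frame of hook_seat between -0.027 and 0.027 m and z of deep_bar in the frame of hook_seat between -0.006 and 0.006 m and angle between deep_basket's own z axis and vertical below 0.2 rad and linear speed of deep_basket below 0.04 m/s and distance of shallow_basket from where it was at the start of the episode below 0.03 m); the robot touches nothing.
It fails at once if the shallow basket is moved by more than 30 mm (distance of shallow_basket from where it was at the start of the episode above 0.03 m).
It also fails if it takes over 51 s, if anything falls off the work surface, if the arm or the gripper's body presses on something with over 40 N, if the wrist force passes 120 N, or if a joint passes its speed limit or range.

## Working session

There is one attempt and no reset: what is moved stays moved. The work goes in short steps, Python scripts to look and compute and a shell command to move; the robot and the scene stay as the last step left them, time stands still between calls to the robot, and variables do not carry over. Pictures are saved under pics/ and viewed, at most 10 in all, crops included, and the job is handed in when it is done.

```bash
mkdir -p pics; cat > h.py <<'E'
import numpy as np, cv2
from scipy.spatial.transform import Rotation as R
from workcell import telemetry, optics, workorder
def pose():
    o=telemetry.get_obs(); T=np.eye(4); T[:3,:3]=R.from_euler('xyz',o['tcp_rot'],degrees=True).as_matrix(); T[:3,3]=o['ee_pos']; return T
def shot(n,f=None):
    T=pose(); c=optics.camera(n)
    c['E']=T@np.array(c['mount']) if n=='wrist' else np.array(c['extrinsics'])
    if f: cv2.imwrite('pics/'+f,c['color'][:,:,::-1]); np.savez('pics/'+f+'.npz',K=c['K'],k1=c['k1'],E=c['E'],color=c['color'])
    return c
def ray(c,u,v):
    K=np.array(c['K']);p=cv2.undistortPoints(np.array([[[u,v]]],float),K,np.array([float(c['k1']),0,0,0]))[0,0]
    E=c['E']; return E[:3,3],E[:3,:3]@np.array([p[0],p[1],1])
def onz(c,u,v,z):
    o,d=ray(c,u,v); return o+d*(z-o[2])/d[2]
def two(c1,p1,c2,p2):
    o1,d1=ray(c1,*p1);o2,d2=ray(c2,*p2)
    s=np.linalg.lstsq(np.c_[d1,-d2],o2-o1,rcond=None)[0]
    a=o1+s[0]*d1;b=o2+s[1]*d2; return (a+b)/2,np.linalg.norm(a-b)
E
python3 - <<'E'
from h import *
for n in('top','side','wrist'):
    c=shot(n,n+'0.png'); print(n,c['E'][:3,3].round(3),c['E'][:3,2].round(2),c['k1'])
print(telemetry.get_obs())
a=cv2.imread('pics/top0.png');b=cv2.imread('pics/side0.png')
E
```

```text
top [0.255 0.006 1.008] [ 0.15  0.02 -0.99] 0.0060264462682546715
side [0.184 1.031 1.161] [ 0.16 -0.7  -0.7 ] -0.116008950515669
wrist [0.079 0.549 0.374] [ 0.28 -0.08 -0.96] -0.05075849308198535
{'time': 0.15, 'q': array([ 7.40253609e+01,  5.00368754e+00,  1.00446730e+01,  9.50995695e+01,
       -6.38867641e-04,  8.99999515e+01]), 'qd': array([ 0.05504784, -0.07970454,  0.0663751 ,  0.06088162, -0.03633578,
       -0.09894205]), 'joint_efforts': array([ 1.21339945e-04, -5.20762682e+01,  4.65044618e+01,  1.39377359e-02,
       -2.93481207e-05, -1.03972869e-05]), 'ee_pos': array([0.15132097, 0.52859033, 0.23074572]), 'tcp_rot': array([-1.79941416e+02,  6.38817678e-04,  1.64025410e+02]), 'wrist_force': array([0.85899552, 0.39585446, 0.27471412]), 'torque': array([0.02853844, 0.00099593, 0.00235072]), 'grasp_force': 0.0, 'opening': 0.0855365429856849}
```

View pics/top0.png

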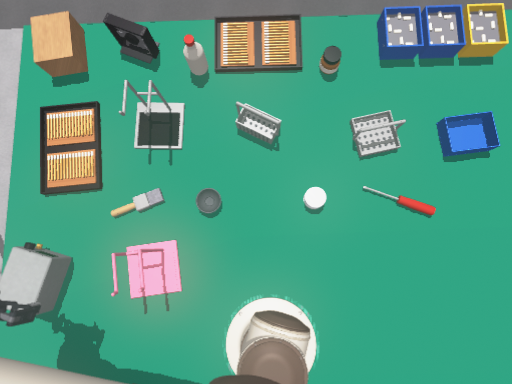

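View pics/side0.png

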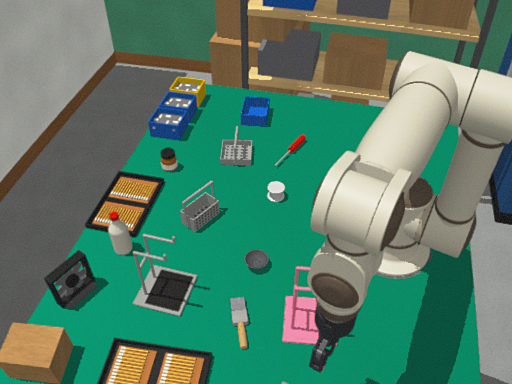

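The top view shows the deep basket near (260,122), the wide one near (376,132), the grey stand near (158,125) and the pink look-alike near (150,270). In the side view the deep basket is at (200,210) and the stand at (165,275). I'll enlarge both of these.

```bash
python3 - <<'E'
import cv2,numpy as np
a=cv2.imread('pics/top0.png');b=cv2.imread('pics/side0.png')
A=cv2.resize(a[70:165,105:295],None,fx=4,fy=4,interpolation=cv2.INTER_CUBIC)
B=cv2.resize(b[170:320,125:245],None,fx=4,fy=4,interpolation=cv2.INTER_CUBIC)
cv2.imwrite('pics/A.png',A);cv2.imwrite('pics/B.png',B)
E
```

```text
(no output)
```

View pics/A.png

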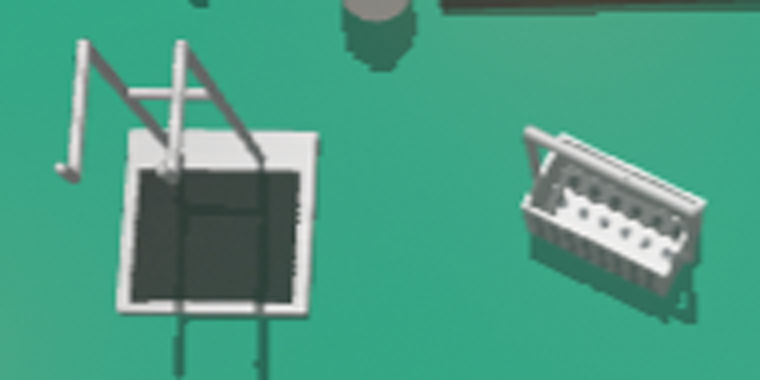

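View pics/B.png

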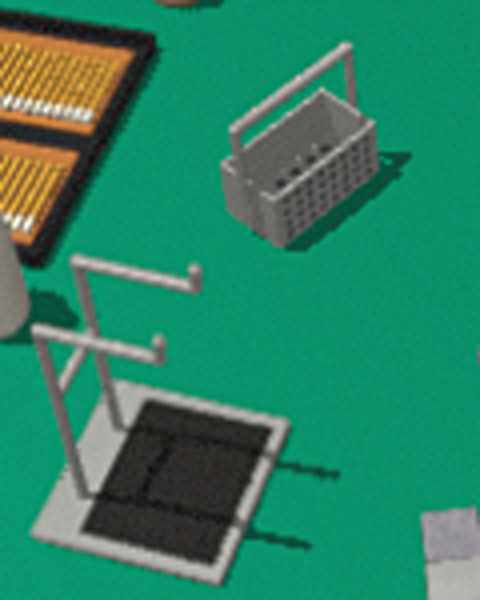

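Crop A: handle bar ends at (528,130) and (703,205); prong roots at (83,45) and (181,45), tips at (68,170) and (168,168). Crop B: bar ends at (237,133) and (347,47); roots at (40,330) and (80,262), tips at (158,340) and (195,268).

```bash
python3 - <<'E'
from h import *
def ld(n):
    d=np.load(f'pics/{n}.npz'); return {k:d[k] for k in d}
t,s=ld('top0.png'),ld('side0.png')
fa=lambda u,v:((u-1.5)/4+105,(v-1.5)/4+70)
fb=lambda u,v:((u-1.5)/4+125,(v-1.5)/4+170)
P={}
for n,a,b in [('barL',(528,132),(237,133)),('barR',(703,205),(347,47)),('rootL',(83,45),(40,330)),('rootR',(181,45),(80,262)),('tipL',(68,172),(158,340)),('tipR',(168,170),(195,268))]:
    p,g=two(t,fa(*a),s,fb(*b)); P[n]=p; print(n,p.round(4),'gap',g.round(4))
for n,q,z in [('barL',(528,132),.115),('barR',(703,205),.115),('rootL',(83,45),.194),('rootR',(181,45),.194)]: print(n,onz(t,*fa(*q),z).round(4))
print('base corners',[onz(t,*fa(*q),.01).round(3)[:2] for q in [(130,130),(318,133),(308,315),(117,312)]])
E
```

```text
barL [0.6279 0.0755 0.1112] gap 0.0013
barR [ 0.5768 -0.0383  0.1063] gap 0.0014
rootL [0.659  0.3413 0.1894] gap 0.0004
rootR [0.657  0.2812 0.1884] gap 0.0012
tipL [0.575  0.3418 0.2032] gap 0.0048
tipR [0.5732 0.2816 0.2042] gap 0.0027
barL [0.627  0.0753 0.115 ]
barR [ 0.5744 -0.0378  0.115 ]
rootL [0.6565 0.3393 0.194 ]
rootR [0.6549 0.2794 0.194 ]
base corners [array([0.68 , 0.377]), array([0.674, 0.238]), array([0.536, 0.243]), array([0.542, 0.382])]
```

Bar length is about 125 mm and its height 0.11 m, both as expected. The bar middle is about (0.601, 0.019) with yaw -25°. The seat is about (0.603, 0.311) with yaw -2°. Moving above the basket.

```bash
python3 -m handwheel '[{"tx":-0.05,"ty":-0.032,"jaw":1},{"tx":-0.05,"ty":-0.032,"jaw":1},{"tx":-0.05,"ty":-0.032,"jaw":1},{"tx":-0.05,"ty":-0.032,"jaw":1},{"tx":-0.05,"ty":-0.032,"jaw":1},{"tx":-0.05,"ty":-0.032,"jaw":1},{"tx":-0.05,"ty":-0.032,"jaw":1},{"tx":-0.05,"ty":-0.032,"jaw":1},{"tx":-0.05,"ty":-0.032,"jaw":1},{"tx":-0.05,"ty":-0.032,"jaw":1}]' 40
python3 -m handwheel '[{"tx":-0.036,"ty":-0.023,"jaw":1},{"tx":-0.036,"ty":-0.023,"jaw":1},{"az":10,"jaw":1},{"az":10,"jaw":1},{"az":10,"jaw":1},{"az":10,"jaw":1},{"az":10,"jaw":1},{"az":10,"jaw":1},{"az":10,"jaw":1},{"az":10,"jaw":1}]'
python3 -m handwheel '[{"az":9.5,"jaw":1},{"az":9.5,"jaw":1},{"jaw":1},{"jaw":1},{"jaw":1},{"jaw":1},{"jaw":1},{"jaw":1},{"jaw":1},{"jaw":1}]'
python3 - <<'E'
from h import *
c=shot('wrist','w1.png'); o=telemetry.get_obs(); print(o['ee_pos'],o['tcp_rot'],o['q'])
E
```

```text
[0.15132724 0.52862674 0.23084569] [-1.79952191e+02 -8.63247486e-04  1.64023878e+02] [7.40249976e+01 4.99978516e+00 1.00516527e+01 9.50996765e+01
 8.64181561e-04 9.00011191e+01]$[0]: bad value
$[0]: bad value
$[0]: bad value
```

View pics/w1.png

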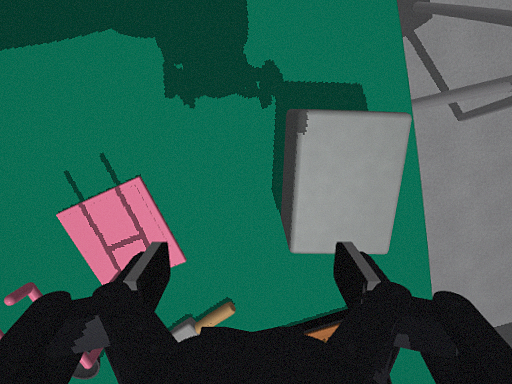

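The arm hasn't moved: all three calls were refused. The wrist view shows only the start position, with the pink stand at (120,230) and a grey box at (350,180). The rows probably need every key, so I'll test that on the first row set.

```bash
python3 -m handwheel '[{"tx":-0.05,"ty":-0.032,"tz":0,"ax":0,"ay":0,"az":0,"jaw":1},{"tx":-0.05,"ty":-0.032,"tz":0,"ax":0,"ay":0,"az":0,"jaw":1},{"tx":-0.05,"ty":-0.032,"tz":0,"ax":0,"ay":0,"az":0,"jaw":1},{"tx":-0.05,"ty":-0.032,"tz":0,"ax":0,"ay":0,"az":0,"jaw":1},{"tx":-0.05,"ty":-0.032,"tz":0,"ax":0,"ay":0,"az":0,"jaw":1},{"tx":-0.05,"ty":-0.032,"tz":0,"ax":0,"ay":0,"az":0,"jaw":1},{"tx":-0.05,"ty":-0.032,"tz":0,"ax":0,"ay":0,"az":0,"jaw":1},{"tx":-0.05,"ty":-0.032,"tz":0,"ax":0,"ay":0,"az":0,"jaw":1},{"tx":-0.05,"ty":-0.032,"tz":0,"ax":0,"ay":0,"az":0,"jaw":1},{"tx":-0.05,"ty":-0.032,"tz":0,"ax":0,"ay":0,"az":0,"jaw":1}]' 40
```

```text
time: 1.45
ee_pos: [0.545, 0.0817, 0.2312]
tcp_rot: [180.0, 0.0, 164.0]
wrist_force: [0.7, 1.3, 0.1]
opening: 0.0857
grasp_force: 0.0
```

```bash
python3 -m handwheel '[{"tx":-0.0355,"ty":-0.0225,"tz":0,"ax":0,"ay":0,"az":0,"jaw":1},{"tx":-0.0355,"ty":-0.0225,"tz":0,"ax":0,"ay":0,"az":0,"jaw":1},{"tx":0,"ty":0,"tz":0,"ax":0,"ay":0,"az":10,"jaw":1},{"tx":0,"ty":0,"tz":0,"ax":0,"ay":0,"az":10,"jaw":1},{"tx":0,"ty":0,"tz":0,"ax":0,"ay":0,"az":10,"jaw":1},{"tx":0,"ty":0,"tz":0,"ax":0,"ay":0,"az":10,"jaw":1},{"tx":0,"ty":0,"tz":0,"ax":0,"ay":0,"az":10,"jaw":1},{"tx":0,"ty":0,"tz":0,"ax":0,"ay":0,"az":10,"jaw":1},{"tx":0,"ty":0,"tz":0,"ax":0,"ay":0,"az":10,"jaw":1},{"tx":0,"ty":0,"tz":0,"ax":0,"ay":0,"az":10,"jaw":1}]'
python3 -m handwheel '[{"tx":0,"ty":0,"tz":0,"ax":0,"ay":0,"az":9.5,"jaw":1},{"tx":0,"ty":0,"tz":0,"ax":0,"ay":0,"az":9.5,"jaw":1},{"tx":0,"ty":0,"tz":0,"ax":0,"ay":0,"az":0,"jaw":1},{"tx":0,"ty":0,"tz":0,"ax":0,"ay":0,"az":0,"jaw":1},{"tx":0,"ty":0,"tz":0,"ax":0,"ay":0,"az":0,"jaw":1},{"tx":0,"ty":0,"tz":0,"ax":0,"ay":0,"az":0,"jaw":1},{"tx":0,"ty":0,"tz":0,"ax":0,"ay":0,"az":0,"jaw":1},{"tx":0,"ty":0,"tz":0,"ax":0,"ay":0,"az":0,"jaw":1},{"tx":0,"ty":0,"tz":0,"ax":0,"ay":0,"az":0,"jaw":1},{"tx":0,"ty":0,"tz":0,"ax":0,"ay":0,"az":0,"jaw":1}]'
python3 - <<'E'
from h import *
c=shot('wrist','w2.png'); o=telemetry.get_obs(); print(o['ee_pos'],o['tcp_rot'],o['q'])
E
```

```text
time: 2.7
ee_pos: [0.5998, 0.0207, 0.231]
tcp_rot: [-180.0, 0.0, 83.7]
wrist_force: [-0.6, -0.4, -0.0]
opening: 0.0857
grasp_force: 0.0
time: 3.95
ee_pos: [0.5999, 0.0207, 0.2313]
tcp_rot: [-180.0, 0.0, 65.0]
wrist_force: [-0.1, 1.1, -1.0]
opening: 0.0853
grasp_force: 0.0
[0.59986251 0.02069018 0.23127693] [-1.79999614e+02  2.07254779e-03  6.50259824e+01] [ 1.97623055e+00  1.20894414e+01  1.80516740e+01  9.59635160e+01
 -1.67251073e-03  1.16950248e+02]
```

View pics/w2.png

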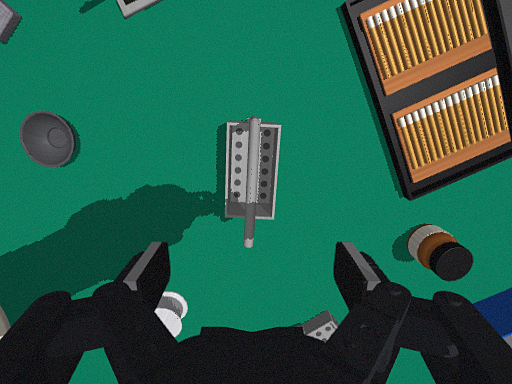

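The bar runs from about (254,121) to (249,244), centred between the fingers and aligned with the tool. The rest of the space under the gripper is clear.

```bash
python3 - <<'E'
from h import *
d=np.load('pics/w2.png.npz'); c={k:d[k] for k in d}
a,b=onz(c,254,121,.115),onz(c,249,244,.115); T=pose()
m=(a+b)/2; v=a-b; print(a.round(4),b.round(4),m.round(4),np.linalg.norm(v),np.degrees(np.arctan2(v[1],v[0])))
print('tool shift',(T[:3,:3].T@(m-T[:3,3])).round(4))
E
```

```text
[0.6272 0.0767 0.115 ] [ 0.5717 -0.0315  0.115 ] [0.5995 0.0226 0.115 ] 0.12157145771216556 62.80730400846179
tool shift [ 0.0016 -0.0012  0.1163]
```

```bash
python3 -m handwheel '[{"tx":0.002,"ty":-0.001,"tz":0.02,"ax":0,"ay":0,"az":1,"jaw":1},{"tx":0,"ty":0,"tz":0.025,"ax":0,"ay":0,"az":0,"jaw":1},{"tx":0,"ty":0,"tz":0.025,"ax":0,"ay":0,"az":0,"jaw":1},{"tx":0,"ty":0,"tz":0.025,"ax":0,"ay":0,"az":0,"jaw":1},{"tx":0,"ty":0,"tz":0.025,"ax":0,"ay":0,"az":0,"jaw":1},{"tx":0,"ty":0,"tz":0.015,"ax":0,"ay":0,"az":0,"jaw":1},{"tx":0,"ty":0,"tz":0,"ax":0,"ay":0,"az":0,"jaw":1},{"tx":0,"ty":0,"tz":0,"ax":0,"ay":0,"az":0,"jaw":0.2},{"tx":0,"ty":0,"tz":0,"ax":0,"ay":0,"az":0,"jaw":-0.3},{"tx":0,"ty":0,"tz":0,"ax":0,"ay":0,"az":0,"jaw":-0.6}]' 60
python3 -m handwheel '[{"tx":0,"ty":0,"tz":0,"ax":0,"ay":0,"az":0,"jaw":-1},{"tx":0,"ty":0,"tz":0,"ax":0,"ay":0,"az":0,"jaw":-1},{"tx":0,"ty":0,"tz":0,"ax":0,"ay":0,"az":0,"jaw":-1},{"tx":0,"ty":0,"tz":0,"ax":0,"ay":0,"az":0,"jaw":-1},{"tx":0,"ty":0,"tz":0,"ax":0,"ay":0,"az":0,"jaw":-1},{"tx":0,"ty":0,"tz":0,"ax":0,"ay":0,"az":0,"jaw":-1},{"tx":0,"ty":0,"tz":0,"ax":0,"ay":0,"az":0,"jaw":-1},{"tx":0,"ty":0,"tz":0,"ax":0,"ay":0,"az":0,"jaw":-1},{"tx":0,"ty":0,"tz":0,"ax":0,"ay":0,"az":0,"jaw":-1},{"tx":0,"ty":0,"tz":0,"ax":0,"ay":0,"az":0,"jaw":-1}]'
```

```text
time: 5.25
ee_pos: [0.6001, 0.023, 0.097]
tcp_rot: [179.9, -0.0, 64.0]
wrist_force: [-0.5, 0.8, 0.9]
opening: 0.0326
grasp_force: 0.0
time: 6.5
ee_pos: [0.5999, 0.023, 0.0966]
tcp_rot: [180.0, -0.0, 64.0]
wrist_force: [-0.1, 0.6, 5.5]
opening: 0.0078
grasp_force: 58.6
```

Grip confirmed at 59 N. The basket has to be threaded in from -x: with the bar at about 0.231 m, the bar clears the upturned tips by about 14 mm and the rim passes about 15 mm under the prongs. Lifting, then squaring the yaw.

```bash
python3 -m handwheel '[{"tx":0,"ty":0,"tz":-0.005,"ax":0,"ay":0,"az":0,"jaw":-1},{"tx":0,"ty":0,"tz":-0.015,"ax":0,"ay":0,"az":0,"jaw":-1},{"tx":0,"ty":0,"tz":-0.02,"ax":0,"ay":0,"az":0,"jaw":-1},{"tx":0,"ty":0,"tz":-0.02,"ax":0,"ay":0,"az":0,"jaw":-1},{"tx":0,"ty":0,"tz":-0.02,"ax":0,"ay":0,"az":-6,"jaw":-1},{"tx":0,"ty":0,"tz":-0.02,"ax":0,"ay":0,"az":-6,"jaw":-1},{"tx":0,"ty":0,"tz":-0.01,"ax":0,"ay":0,"az":-6,"jaw":-1},{"tx":0,"ty":0,"tz":-0.005,"ax":0,"ay":0,"az":-6,"jaw":-1},{"tx":0,"ty":0,"tz":0,"ax":0,"ay":0,"az":0,"jaw":-1},{"tx":0,"ty":0,"tz":0,"ax":0,"ay":0,"az":0,"jaw":-1}]'
```

```text
time: 7.75
ee_pos: [0.5997, 0.0229, 0.2112]
tcp_rot: [-180.0, 0.0, 87.9]
wrist_force: [-0.4, 1.0, -3.3]
opening: 0.008
grasp_force: 58.4
```

```bash
python3 -m handwheel '[{"tx":0,"ty":-0.025,"tz":0,"ax":0,"ay":0,"az":0,"jaw":-1},{"tx":0,"ty":-0.03,"tz":0,"ax":0,"ay":0,"az":0,"jaw":-1},{"tx":0.03,"ty":-0.03,"tz":0,"ax":0,"ay":0,"az":0,"jaw":-1},{"tx":0.04,"ty":-0.025,"tz":0,"ax":0,"ay":0,"az":0,"jaw":-1},{"tx":0.045,"ty":0,"tz":0,"ax":0,"ay":0,"az":0,"jaw":-1},{"tx":0.045,"ty":0,"tz":0,"ax":0,"ay":0,"az":0,"jaw":-1},{"tx":0.045,"ty":0,"tz":0,"ax":0,"ay":0,"az":0,"jaw":-1},{"tx":0.04,"ty":0,"tz":0,"ax":0,"ay":0,"az":0,"jaw":-1},{"tx":0.025,"ty":0,"tz":0,"ax":0,"ay":0,"az":0,"jaw":-1},{"tx":0.014,"ty":0,"tz":0,"ax":0,"ay":0,"az":0,"jaw":-1}]'
python3 -m handwheel '[{"tx":0,"ty":0,"tz":0,"ax":0,"ay":0,"az":0,"jaw":-1},{"tx":0,"ty":0,"tz":0,"ax":0,"ay":0,"az":0,"jaw":-1},{"tx":0,"ty":0,"tz":0,"ax":0,"ay":0,"az":0,"jaw":-1},{"tx":0,"ty":0,"tz":0,"ax":0,"ay":0,"az":0,"jaw":-1},{"tx":0,"ty":0,"tz":0,"ax":0,"ay":0,"az":0,"jaw":-1},{"tx":0,"ty":0,"tz":0,"ax":0,"ay":0,"az":0,"jaw":-1},{"tx":0,"ty":0,"tz":0,"ax":0,"ay":0,"az":0,"jaw":-1},{"tx":0,"ty":0,"tz":0,"ax":0,"ay":0,"az":0,"jaw":-1},{"tx":0,"ty":0,"tz":0,"ax":0,"ay":0,"az":0,"jaw":-1},{"tx":0,"ty":0,"tz":0,"ax":0,"ay":0,"az":0,"jaw":-1}]'
python3 - <<'E'
from h import *
s=shot('side','s3.png')['color'][170:320,110:330,::-1]; w=shot('wrist','w3.png')['color'][:,:,::-1]
S=cv2.resize(s,(600,410),interpolation=cv2.INTER_CUBIC)
cv2.imwrite('pics/s3c.png',S)
E
```

```text
time: 9.0
ee_pos: [0.4995, 0.3114, 0.211]
tcp_rot: [-180.0, 0.0, 88.0]
wrist_force: [1.1, -0.9, -2.4]
opening: 0.008
grasp_force: 58.7
time: 10.25
ee_pos: [0.4997, 0.3106, 0.2113]
tcp_rot: [180.0, 0.0, 88.0]
wrist_force: [0.5, 0.5, -2.6]
opening: 0.0078
grasp_force: 58.7
```

View pics/s3c.png

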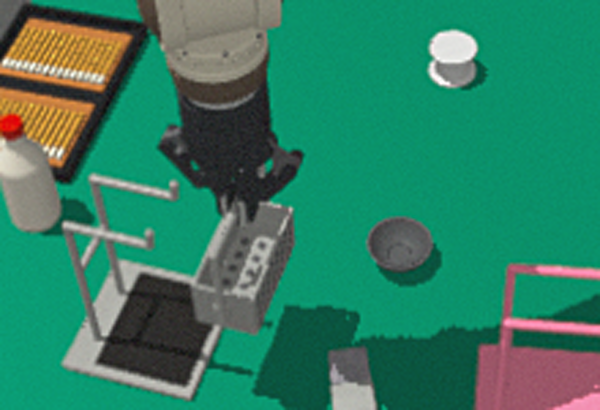

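View pics/w3.png

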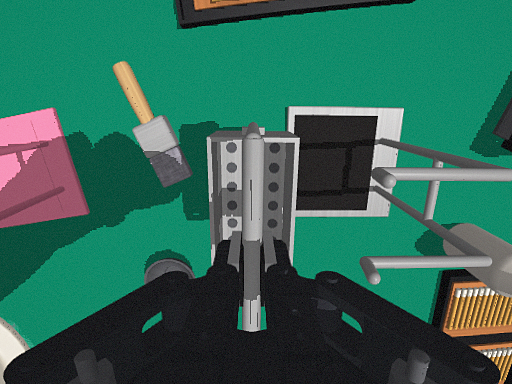

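Side crop: the basket hangs level at (240,265), just in front of the prong tips at (172,188) and (148,238). Wrist view: the bar runs from (254,127) to (253,328), and the tip tops are near (382,177) and (371,270).

```bash
python3 - <<'E'
from h import *
d=np.load('pics/w3.png.npz'); c={k:d[k] for k in d}
T=pose(); loc=lambda p:(T[:3,:3].T@(p-T[:3,3])).round(4)
for n,u,v,z in [('bar+',254,127,.230),('bar-',253,328,.23),('tip+',382,177,.212),('tip-',371,268,.212)]:
    p=onz(c,u,v,z); print(n,p.round(4),'tool',loc(p))
print('seat tool',loc(np.array([.603,.311,.199])))
E
```

```text
bar+ [0.5018 0.3765 0.23  ] tool [ 0.066  -0.0001 -0.0187]
bar- [0.4979 0.2697 0.23  ] tool [-0.0408 -0.0003 -0.0187]
tip+ [0.5683 0.3478 0.212 ] tool [ 0.0396  0.0673 -0.0007]
tip- [0.5675 0.2934 0.212 ] tool [-0.0148  0.0684 -0.0007]
seat tool [0.004  0.1033 0.0123]
```

Both views agree that the seat is about 3 mm along tool x and 105 mm along tool y. Sliding in.

```bash
python3 -m handwheel '[{"tx":0.003,"ty":0.01,"tz":0,"ax":0,"ay":0,"az":0,"jaw":-1},{"tx":0,"ty":0.015,"tz":0,"ax":0,"ay":0,"az":0,"jaw":-1},{"tx":0,"ty":0.015,"tz":0,"ax":0,"ay":0,"az":0,"jaw":-1},{"tx":0,"ty":0.015,"tz":0,"ax":0,"ay":0,"az":0,"jaw":-1},{"tx":0,"ty":0.015,"tz":0,"ax":0,"ay":0,"az":0,"jaw":-1},{"tx":0,"ty":0.015,"tz":0,"ax":0,"ay":0,"az":0,"jaw":-1},{"tx":0,"ty":0.01,"tz":0,"ax":0,"ay":0,"az":0,"jaw":-1},{"tx":0,"ty":0.01,"tz":0,"ax":0,"ay":0,"az":0,"jaw":-1},{"tx":0,"ty":0,"tz":0,"ax":0,"ay":0,"az":0,"jaw":-1},{"tx":0,"ty":0,"tz":0,"ax":0,"ay":0,"az":0,"jaw":-1}]'
python3 - <<'E'
from h import *
s=shot('side','s4.png')['color'][190:320,110:250,::-1]; w=shot('wrist')['color'][:,:,::-1]
S=cv2.resize(s,(415,384),interpolation=cv2.INTER_CUBIC)
cv2.imwrite('pics/s4c.png',np.hstack([S,cv2.resize(w,(384,288)) if 0 else w[:,128:]]))
E
```

```text
time: 11.6
ee_pos: [0.6045, 0.31, 0.2113]
tcp_rot: [-180.0, 0.0, 88.0]
wrist_force: [0.5, 0.5, -2.8]
opening: 0.0082
grasp_force: 58.7
```

View pics/s4c.png

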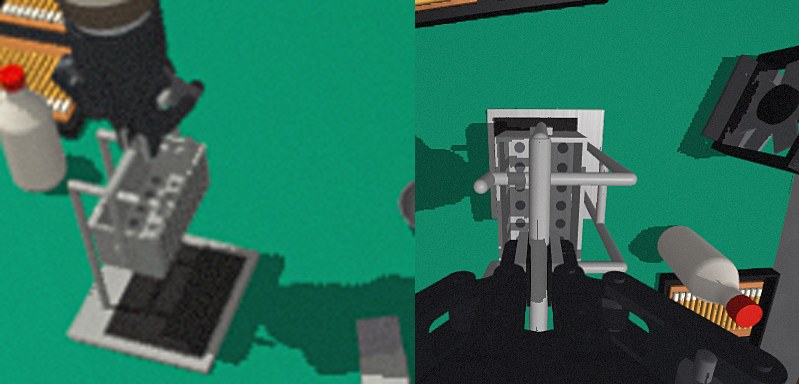

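The prong at row 180 runs from its tip at (483,185) to its post at (632,180). It passes under the bar (column 540) and over the rim, so the bar sits about 2 mm from the seat in x. Lowering gently.

```bash
python3 -m handwheel '[{"tx":0,"ty":0,"tz":0.005,"ax":0,"ay":0,"az":0,"jaw":-1},{"tx":0,"ty":0,"tz":0.005,"ax":0,"ay":0,"az":0,"jaw":-1},{"tx":0,"ty":0,"tz":0.005,"ax":0,"ay":0,"az":0,"jaw":-1},{"tx":0,"ty":0,"tz":0.005,"ax":0,"ay":0,"az":0,"jaw":-1},{"tx":0,"ty":0,"tz":0.003,"ax":0,"ay":0,"az":0,"jaw":-1},{"tx":0,"ty":0,"tz":0.003,"ax":0,"ay":0,"az":0,"jaw":-1},{"tx":0,"ty":0,"tz":0.002,"ax":0,"ay":0,"az":0,"jaw":-1},{"tx":0,"ty":0,"tz":0.002,"ax":0,"ay":0,"az":0,"jaw":-1},{"tx":0,"ty":0,"tz":0,"ax":0,"ay":0,"az":0,"jaw":-1},{"tx":0,"ty":0,"tz":0,"ax":0,"ay":0,"az":0,"jaw":-1}]'
```

```text
time: 12.95
ee_pos: [0.6047, 0.31, 0.1814]
tcp_rot: [180.0, -0.0, 88.0]
wrist_force: [-0.2, 0.4, -2.7]
opening: 0.0078
grasp_force: 58.7
```

```bash
python3 -m handwheel '[{"tx":0,"ty":0,"tz":0.001,"ax":0,"ay":0,"az":0,"jaw":-1},{"tx":0,"ty":0,"tz":0.0005,"ax":0,"ay":0,"az":0,"jaw":-1},{"tx":0,"ty":0,"tz":0,"ax":0,"ay":0,"az":0,"jaw":-1},{"tx":0,"ty":0,"tz":0,"ax":0,"ay":0,"az":0,"jaw":-1},{"tx":0,"ty":0,"tz":0,"ax":0,"ay":0,"az":0,"jaw":-1},{"tx":0,"ty":0,"tz":0,"ax":0,"ay":0,"az":0,"jaw":-1},{"tx":0,"ty":0,"tz":0,"ax":0,"ay":0,"az":0,"jaw":-1},{"tx":0,"ty":0,"tz":0,"ax":0,"ay":0,"az":0,"jaw":-1},{"tx":0,"ty":0,"tz":0,"ax":0,"ay":0,"az":0,"jaw":-1},{"tx":0,"ty":0,"tz":0,"ax":0,"ay":0,"az":0,"jaw":-1}]'
```

```text
time: 14.2
ee_pos: [0.6048, 0.31, 0.1802]
tcp_rot: [180.0, -0.0, 88.0]
wrist_force: [-1.0, -0.9, 5.2]
opening: 0.0076
grasp_force: 59.4
```

Contact: the vertical force changed from -2.7 to +5.2 N, with the bar at seat height. Releasing partway, slowly, then rising.

```bash
python3 -m handwheel '[{"tx":0,"ty":0,"tz":0,"ax":0,"ay":0,"az":0,"jaw":-0.8},{"tx":0,"ty":0,"tz":0,"ax":0,"ay":0,"az":0,"jaw":-0.75},{"tx":0,"ty":0,"tz":0,"ax":0,"ay":0,"az":0,"jaw":-0.7},{"tx":0,"ty":0,"tz":0,"ax":0,"ay":0,"az":0,"jaw":-0.6},{"tx":0,"ty":0,"tz":0,"ax":0,"ay":0,"az":0,"jaw":-0.5},{"tx":0,"ty":0,"tz":0,"ax":0,"ay":0,"az":0,"jaw":-0.4},{"tx":0,"ty":0,"tz":0,"ax":0,"ay":0,"az":0,"jaw":-0.3},{"tx":0,"ty":0,"tz":0,"ax":0,"ay":0,"az":0,"jaw":-0.3},{"tx":0,"ty":0,"tz":0,"ax":0,"ay":0,"az":0,"jaw":-0.3},{"tx":0,"ty":0,"tz":0,"ax":0,"ay":0,"az":0,"jaw":-0.3}]'
python3 -m handwheel '[{"tx":0,"ty":0,"tz":-0.005,"ax":0,"ay":0,"az":0,"jaw":-0.3},{"tx":0,"ty":0,"tz":-0.01,"ax":0,"ay":0,"az":0,"jaw":-0.3},{"tx":0,"ty":0,"tz":-0.015,"ax":0,"ay":0,"az":0,"jaw":-0.3},{"tx":0,"ty":0,"tz":-0.02,"ax":0,"ay":0,"az":0,"jaw":-0.3},{"tx":0,"ty":0,"tz":-0.02,"ax":0,"ay":0,"az":0,"jaw":-0.3},{"tx":0,"ty":0,"tz":-0.02,"ax":0,"ay":0,"az":0,"jaw":-0.3},{"tx":0,"ty":0,"tz":-0.02,"ax":0,"ay":0,"az":0,"jaw":-0.3},{"tx":0,"ty":-0.02,"tz":0,"ax":0,"ay":0,"az":0,"jaw":-0.3},{"tx":0,"ty":-0.03,"tz":0,"ax":0,"ay":0,"az":0,"jaw":-0.3},{"tx":0,"ty":-0.03,"tz":0,"ax":0,"ay":0,"az":0,"jaw":-0.3}]'
python3 - <<'E'
from h import *
s=shot('side','s5.png')['color'][190:320,110:250,::-1]; w=shot('wrist','w5.png')['color'][:,:,::-1]
cv2.imwrite('pics/s5c.png',np.hstack([cv2.resize(s,(415,384),interpolation=cv2.INTER_CUBIC),w[:,128:]]))
E
```

```text
time: 15.45
ee_pos: [0.6047, 0.31, 0.1798]
tcp_rot: [180.0, -0.0, 88.0]
wrist_force: [0.0, -0.7, 0.0]
opening: 0.0299
grasp_force: 0.0
time: 16.7
ee_pos: [0.524, 0.3126, 0.2905]
tcp_rot: [180.0, -0.0, 88.0]
wrist_force: [-0.2, 0.8, 0.0]
opening: 0.0299
grasp_force: 0.0
```

View pics/s5c.png

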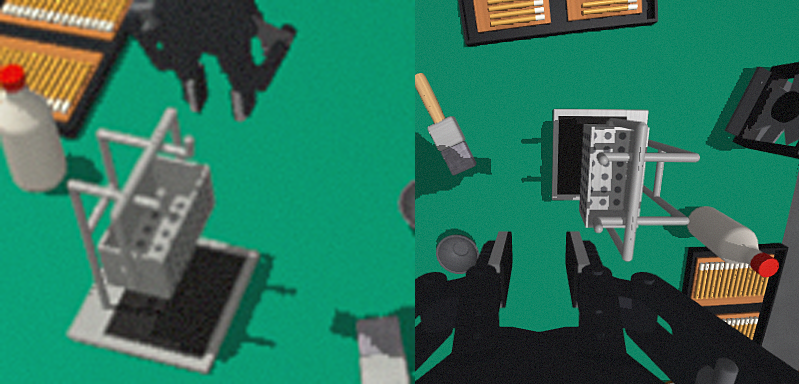

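The basket hangs on both prongs behind the tips at (602,158) and (599,229), and the gripper is clear. I'll check the bar position, let it settle and hand in.

```bash
python3 -m handwheel '[{"tx":0,"ty":0,"tz":0,"ax":0,"ay":0,"az":0,"jaw":-0.3},{"tx":0,"ty":0,"tz":0,"ax":0,"ay":0,"az":0,"jaw":-0.3},{"tx":0,"ty":0,"tz":0,"ax":0,"ay":0,"az":0,"jaw":-0.3},{"tx":0,"ty":0,"tz":0,"ax":0,"ay":0,"az":0,"jaw":-0.3},{"tx":0,"ty":0,"tz":0,"ax":0,"ay":0,"az":0,"jaw":-0.3},{"tx":0,"ty":0,"tz":0,"ax":0,"ay":0,"az":0,"jaw":-0.3},{"tx":0,"ty":0,"tz":0,"ax":0,"ay":0,"az":0,"jaw":-0.3},{"tx":0,"ty":0,"tz":0,"ax":0,"ay":0,"az":0,"jaw":-0.3},{"tx":0,"ty":0,"tz":0,"ax":0,"ay":0,"az":0,"jaw":-0.3},{"tx":0,"ty":0,"tz":0,"ax":0,"ay":0,"az":0,"jaw":-0.3}]' | head -1
python3 - <<'E'
from h import *
d=np.load('pics/w5.png.npz'); c={k:d[k] for k in d}
a,b=onz(c,347,124,.199),onz(c,341,257,.199)
print(a.round(3),b.round(3),((a+b)/2).round(3),np.linalg.norm(a-b).round(3))
w=shot('wrist')['color'].astype(int); w2=shot('wrist')['color'].astype(int)
n=shot('wrist')['color'].astype(int)[100:280,270:480]; 
print('motion vs w5',abs(n-c['color'][100:280,270:480].astype(int)).mean(),'noise',abs(w-w2)[100:280,270:480].mean())
E
```

```text
time: 18.05
[0.6   0.372 0.199] [0.603 0.25  0.199] [0.602 0.311 0.199] 0.122
motion vs w5 14.258298059964726 noise 3.9996296296296294
```

The bar middle measures (0.602, 0.311), on the seat. The arm was still settling in the earlier frame, so I'll check for stillness again.

```bash
python3 - <<'E'
from h import *
shot('wrist','w6.png')
E
python3 -m handwheel '[{"tx":0,"ty":0,"tz":0,"ax":0,"ay":0,"az":0,"jaw":-0.3},{"tx":0,"ty":0,"tz":0,"ax":0,"ay":0,"az":0,"jaw":-0.3},{"tx":0,"ty":0,"tz":0,"ax":0,"ay":0,"az":0,"jaw":-0.3},{"tx":0,"ty":0,"tz":0,"ax":0,"ay":0,"az":0,"jaw":-0.3},{"tx":0,"ty":0,"tz":0,"ax":0,"ay":0,"az":0,"jaw":-0.3},{"tx":0,"ty":0,"tz":0,"ax":0,"ay":0,"az":0,"jaw":-0.3},{"tx":0,"ty":0,"tz":0,"ax":0,"ay":0,"az":0,"jaw":-0.3},{"tx":0,"ty":0,"tz":0,"ax":0,"ay":0,"az":0,"jaw":-0.3},{"tx":0,"ty":0,"tz":0,"ax":0,"ay":0,"az":0,"jaw":-0.3},{"tx":0,"ty":0,"tz":0,"ax":0,"ay":0,"az":0,"jaw":-0.3}]' | head -1
python3 - <<'E'
from h import *
a=np.load('pics/w6.png.npz')['color'].astype(int); b=shot('wrist')['color'].astype(int)
m=abs(a-b)[100:280,270:480].mean(); print(m)
if m<5: print(workorder.job_done())
E
```

```text
time: 19.5
4.031569664902999
the job is handed in; nothing more can be done
None
```

The deep basket hangs on both prongs behind their tips, level and still, with its bar middle measured within a few millimetres of the hook seat; the shallow basket was not approached, and I handed the job in at about 19.5 s (no verdict was returned).

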